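# Open the sifter dial and pour out the bearing balls

## Robot

A 6-joint arm with a two-finger parallel gripper is mounted at the origin on a cart in front of the work surface, level with it; the furniture and walls round the work are solid. World frame = base frame: x ahead of the robot, y to its left, z up, the work surface at z = 0. Lengths are in m, angles in rad, forces in N, time in s.
With the tool pointing down it reaches from about 0.375 to 0.9 m from the base axis. Payload 3.1 kg.
Tool frame: the origin (TCP) lies between the finger pads; the fingertips stand 22 mm ahead of it and the grasp point (between the pads) lies 3 mm ahead of it; z points along the fingers, y is the line along which they close (so a half turn about z gives the same grasp; the last joint's range is limited). The gripper opens to 87 mm and grips with 3 to 60 N. Pads are 19 mm wide; open, the fingers measure 117 mm over their backs; the gripper's body (75 mm by 190 mm) begins 51 mm behind the grasp point.
Start: joints at [0.947, 0.527, 1.433, -0, 1.181, -0.178], TCP at [0.269, 0.564, 0.245] pointing down, gripper open.
Joint ranges: [-3.08, 3.08], [-0.75, 2.2], [0.22, 2.44], [-1.43, 4.57], [0, 2.65], [-2.85, 2.85]. Speed limits (rad/s): [2.79, 2.79, 3.14, 3.14, 3.14, 3.14].

## Interface

Orientations are given as a unit quaternion [x, y, z, w].
In Python, from rig import robot gives the robot as it stands.
- The arm moves only by the tool move_arm, never from a script. Its argument "series" is text: rows parted by semicolons, each of 6 numbers parted by spaces: the shift along the tool's x, y, z in mm, then the turn, a rotation vector about the tool's x, y, z in degrees. In form: dx dy dz ax ay az; .... A call has 1 to 8 rows; each row is the pose to reach, as a shift and turn from the pose commanded when the call began, along the tool's axes at that moment; what a row does not reach only later rows make up. A row lasts 1/12 s, in which the tool goes at most 41.7 mm and 7.16 degrees, less where a joint would pass 70% of its speed; a pose out of reach is approached as far as the arm can. A call with a gripper value outside its range is refused whole. "jaw" is the opening, from 0 (shut) to 1 (fully open), set as the call begins (left out, the last holds). The fingers move at their own pace and stop on an object; "newtons" is the grip in N (left out, the last holds). Time passes only in rows, so rows that repeat a pose let the fingers close. It gives the time, the measured TCP pose, the force, the opening and the grip force at its end, in the units of the state.
- robot.get_obs(): the state, without advancing time (a new reading comes with each control period).
- robot.camera(name): name is "side" or "top"; returns a dict with "img" (480x640x3 uint8, red, green, blue), "mtx" (3x3 intrinsics, pixels), "world_to_cam" (4x4, takes a point from world to camera coordinates). Camera axes: x right, y down, z forward; pixel columns grow to the right and rows downward; lengths in m; the calibration is good to about 2 mm. A picture is of the moment at which its call begins. There is no depth.
- robot.hand_in(): hands the job in; it is judged then, once.
Trained networks look in a picture, given as the dict that the camera call returned (one of the last four; its "shot" number tells which), for a name from the list of things; names that differ only in an ending like _2 or _b are one class to them, and where a whole thing is asked for, a point or a joint stands for the part that bears it (a point fixed in the world has none). Each returns a list of dicts, best first, with "p" (0 to 1); they miss things now and then, are a little off and sometimes report something else, mostly with a low value. They report only what shows in the picture. A call takes as long as a camera call.
- robot.search_frame(picture, thing): "xyz" ([x, y, z] in m, in world coordinates, good to about 4 mm: the middle of the surface that is visible of it).
- robot.tip_of(picture, thing): "xyz" ([x, y, z] in m, in world coordinates, good to about 4 mm: a listed point, or the origin of a listed thing).
The state is a dict: "time": time; "q": joint angles; "joint_velocities": joint speeds; "joint_torque": joint torques, N m; "position": TCP position; "tool_rot": TCP orientation; "ft_force": force on the tool from outside, world axes, zero at the start; "moment": the same for the moment, N m; "grip_width": finger opening in m; "grip_force": force on a finger pad.
Only numpy, scipy, OpenCV 4.12 (cv2) and the standard library are available. Lean on these libraries where they do the work, as an engineer would, in place of code of your own. Each camera call takes 0.05 s, during which the arm holds its last target. There are 200 camera calls.

## Task

The clear jar of the bench dispenser has a dial lid with a small, a middle and a large opening. While the jar stands upright, turn the dial so that the largest opening is at the pour mark (the small lug on the rim, on the side away from the tipping handle); then tip the jar over by its handle so that all three steel balls fall out into the catch tray below. Leave the dial at the largest opening, keep the balls in the tray, and do not push the tin, the pliers or the tape roll about.

Things in the scene. Friction and masses are not known exactly. Their poses are not given: they have to be found in the camera images.
- stand: Wooden bench dispenser, fixed. Origin on the bench top below the jar's pivot; +x: side to which the jar tips and pours (roughly away from the robot); z up. Its base is the catch tray: inside x = -48 to +168 mm, y = -68 to +68 mm, floor 8 mm, rims 54 mm high (rear rim at x = -53: 34 mm). Two cheeks at y = -73 and +73 mm, 135 mm high, 44 mm long in x, carry the jar.
- jar (a joint): Tipping angle of the jar about its pivot, which runs along the stand's y axis, 115 mm above the bench: 0 = upright (stop), grows as it leans to the stand's +x, 2.3 rad = stop, mouth down over the tray. Stiff hinge: it stays where it is left; 2 to 4 N at the handle move it. Past about 1.8 rad the balls roll out if the large opening is at the pour mark.
- jar_pivot (a point): Middle of the jar's pivot, 115 mm above the bench, over the stand's origin; turns with the jar (axes equal the stand's at joint 0). The jar is clear plastic, 91 mm across, from 36 mm below to 50 mm above this point, with a black cover (top at 53 mm) that has one wedge-shaped opening at its +x side, where the pour mark, a white lug, juts out 15 mm past the lid.
- handle_grip (a point): Middle of the steel tipping handle: round bar 12 mm thick, 112 mm long, parallel to the pivot and 118 mm from it; behind the jar (-x) at pivot height when upright. Two 8 mm arms at y = -54 and +54 mm join it to the pivot. It goes up over the pivot and on to +x (at 2.3 rad 79 mm ahead, 88 mm above). Pinched from above it can be led round, fingers down; the bar turns between the pads.
- dial (a joint): Angle of the dial lid, growing anticlockwise seen from above, 0 to 1.6 rad (stops). 0.15 = small round hole (5 mm) at the pour mark, 0.60 = middle round hole (10 mm), 1.50 = large wedge-shaped opening (about 28 mm). Light friction (0.04 N m); it stays where left. Aluminium, 94 mm across, its face 57 mm above the pivot (172 mm above the bench).
- knob_grip (a point): Centre of the dial's brass grip bar, on the dial's axis, 72 mm above the pivot with the jar upright. The bar is 48 mm long along this point's x axis, 12 mm wide along its y axis, and reaches from 2 mm above the dial face, over a low round collar, to 28 mm above the face (13 mm above this point). The bar turns with the dial.
- ball_1_center (a point): Centre of one of the three like steel balls, 13 mm across, 12 g; at the start loose on the floor of the jar. It fits only through the large opening.
- ball_2_center (a point): Centre of one of the three like steel balls, 13 mm across, 12 g; at the start loose on the floor of the jar. It fits only through the large opening.
- ball_3_center (a point): Centre of one of the three like steel balls, 13 mm across, 12 g; at the start loose on the floor of the jar. It fits only through the large opening.
- tin: Bystander: open tin with screws, 75 mm across, 73 mm high, standing loose to the stand's -y side. Origin under its centre.
- plier: Bystander: pliers with dark red handles, 176 mm long, 48 mm wide, 12 mm thick, lying loose to the stand's +y side. Origin under the centre.
- tape_roll: Bystander: roll of masking tape, 100 mm across, 25 mm high, lying loose to the stand's -y side, ahead of the tin. Origin under its centre.

How it is judged:
On the way:
1. the largest opening is at the pour mark, the jar still upright (value of joint dial above 1.25 rad and value of joint jar below 0.35 rad), for 0.2 s.
At the end, for the whole second after the job is handed in: All three balls lie in the catch tray (inside its walls, centres lower than 30 mm above the bench) and the dial is still at the largest opening (1.5 rad; 1.25 rad or more counts). The jar may be left tipped or put back upright (value of joint dial above 1.25 rad and x of ball_1_center in the frame of stand between -0.05 and 0.17 m and y of ball_1_center in the frame of stand between -0.07 and 0.07 m and height (world z) of each of ball_1_center, ball_2_center, ball_3_center below 0.03 m and x of ball_2_center in the frame of stand between -0.05 and 0.17 m and y of ball_2_center in the frame of stand between -0.07 and 0.07 m and x of ball_3_center in the frame of stand between -0.05 and 0.17 m and y of ball_3_center in the frame of stand between -0.07 and 0.07 m); the robot touches nothing.
It fails at once if the screw tin pushed more than 40 mm from its place (distance of tin from where it was at the start of the episode above 0.04 m).
It fails at once if the pliers pushed more than 40 mm from its place (distance of plier from where it was at the start of the episode above 0.04 m).
It fails at once if the tape roll pushed more than 40 mm from its place (distance of tape_roll from where it was at the start of the episode above 0.04 m).
It also fails if it takes over 51 s, if anything falls off the work surface, if the arm or the gripper's body presses on something with over 40 N, if the wrist force passes 120 N, or if a joint passes its speed limit or range.

## Working session

There is one attempt and no reset: what is moved stays moved. The work goes in short steps, Python scripts to look and compute and a tool call to move; the robot and the scene stay as the last step left them, time stands still between calls to the robot, and variables do not carry over. Pictures are saved under pics/ and viewed, at most 10 in all, crops included, and the job is handed in when it is done.

Besides the shell and the picture viewer there is one more tool, called as a command line: name --argument value ..., lists and objects as JSON in quotes. move_arm: Moves the arm, as the interface text tells. Its arguments: {"type":"object","properties":{"series":{"type":"string"},"jaw":{"type":"number"},"newtons":{"type":"number"}},"required":["series"]}

```bash
mkdir -p pics
cat > h.py <<'E'
from rig import robot
import numpy as np, cv2
from scipy.spatial.transform import Rotation as R
def save(p,n): cv2.imwrite('pics/'+n,cv2.cvtColor(p['img'],cv2.COLOR_RGB2BGR))
E
python3 - <<'E'
from h import *
o=robot.get_obs();print(o['time'],o['position'],o['tool_rot'],o['grip_width'])
print(R.from_quat(o['tool_rot']).as_matrix().round(3))
for c in ['top','side']:
    p=robot.camera(c);save(p,c+'0.png')
    for t in ['stand','jar_pivot','handle_grip','knob_grip','tin','plier','tape_roll']:
        print(c,t,[(np.round(d['xyz'],3),round(d['p'],2)) for d in robot.tip_of(p,t)[:2]])
E
```

```text
0.0 [0.26904585 0.56337456 0.24355699] [ 2.21040362e-01  9.75264061e-01 -9.98152545e-04 -4.15848369e-04] 0.08706574970849268
[[-0.902  0.431 -0.001]
 [ 0.431  0.902 -0.002]
 [ 0.    -0.002 -1.   ]]
top stand [(array([ 0.591,  0.01 , -0.001]), 0.81)]
top jar_pivot [(array([0.589, 0.012, 0.114]), 0.81)]
top handle_grip [(array([0.478, 0.05 , 0.112]), 0.61)]
top knob_grip [(array([0.593, 0.008, 0.186]), 0.7)]
top tin [(array([ 0.477, -0.143,  0.003]), 0.78)]
top plier [(array([0.643, 0.148, 0.001]), 0.57)]
top tape_roll [(array([ 0.632, -0.202,  0.001]), 0.94)]
side stand [(array([ 0.591,  0.01 , -0.002]), 0.8)]
side jar_pivot [(array([0.585, 0.012, 0.117]), 0.93)]
side handle_grip [(array([0.476, 0.055, 0.12 ]), 0.56)]
side knob_grip [(array([0.588, 0.012, 0.185]), 0.73)]
side tin [(array([ 0.481, -0.144, -0.001]), 0.81)]
side plier []
side tape_roll [(array([ 0.635, -0.206, -0.006]), 0.87)]
```

View pics/top0.png

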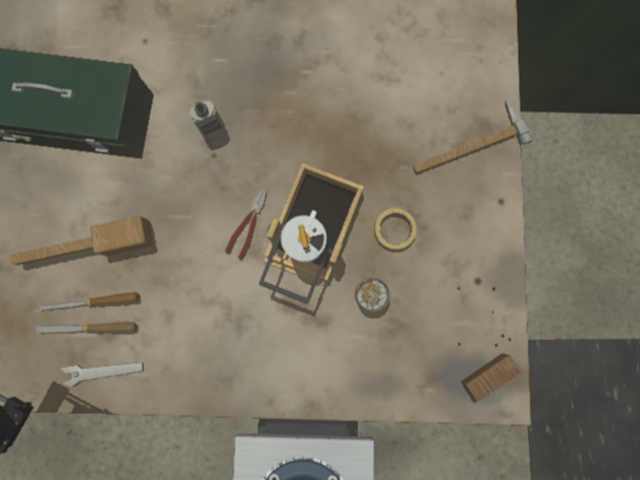

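View pics/side0.png

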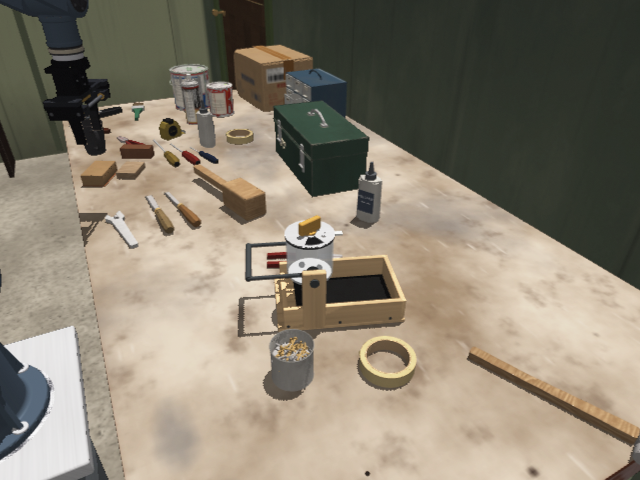

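The top view shows the tray leaning right, its far end at about (333,175), the dial at (303,238) with the brass bar running about (300,226)–(308,250), and the handle bar at about (290,292). The side view shows the jar upright. Next I'll get a zoomed crop and work out the stand's yaw and the knob's angle.

```bash
cat >> h.py <<'E'
def topix(p,X):
    X=np.atleast_2d(X); c=X@p['world_to_cam'][:3,:3].T+p['world_to_cam'][:3,3]; u=c@p['mtx'].T
    return u[:,:2]/u[:,2:]
def toplane(p,uv,z):
    M=np.array(p['world_to_cam']);C=-M[:3,:3].T@M[:3,3]
    uv=np.atleast_2d(uv);d=np.c_[uv,np.ones(len(uv))]@np.linalg.inv(p['mtx']).T@M[:3,:3]
    return C+d*((z-C[2])/d[:,2])[:,None]
E
python3 - <<'E'
from h import *
p=robot.camera('top');im=p['img']
hsv=cv2.cvtColor(im,cv2.COLOR_RGB2HSV)
m=((hsv[...,1]>150)&(hsv[...,2]>120)).astype(np.uint8);m[:215]=0;m[262:]=0;m[:,:285]=0;m[:,325:]=0
pts=np.argwhere(m)[:,::-1].astype(float);print(len(pts))
W=toplane(p,pts,0.2)[:,:2];c=W.mean(0);w,v=np.linalg.eigh(np.cov(W.T));print('knob',c,np.sqrt(w*12),np.degrees(np.arctan2(v[1,1],v[0,1])))
print('tray far corners',toplane(p,[[303,165],[363,186]],0.054))
# model overlay
x0,y0=0.589,0.0115
big=cv2.resize(im[150:320,240:400],None,fx=4.5,fy=4.5*0.78,interpolation=cv2.INTER_CUBIC)
big=cv2.resize(im[150:320,230:400],None,fx=3.5,fy=3.5,interpolation=cv2.INTER_CUBIC)
for a,col in((-20,(255,0,0)),(-23,(0,0,255))):
    r=R.from_euler('z',a,degrees=True).as_matrix()
    for q in ([[173,-73,54],[173,73,54]],[[173,-73,54],[-53,-73,54]],[[-118,-56,115],[-118,56,115]],[[40,0,172],[62,0,172]]):
        u=topix(p,np.array(q)/1000@r.T+[x0,y0,0]);u=((u-[230,150]+.5)*3.5).astype(int)
        cv2.line(big,tuple(map(int,u[0])),tuple(map(int,u[1])),col,1)
cv2.imwrite('pics/crop1.png',big[...,::-1])
E
```

```text
116
knob [0.5893965  0.01146341] [0.01404804 0.03766042] -165.9541774202611
tray far corners [[ 0.7784069   0.02038783  0.054     ]
 [ 0.73121902 -0.12147453  0.054     ]]
```

View pics/crop1.png

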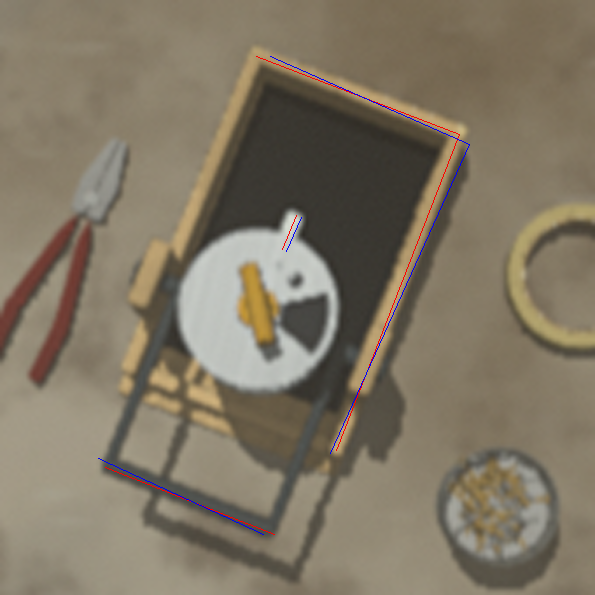

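Everything agrees: stand origin about (0.589, 0.0105), yaw about -20°. The knob bar lies at about +14.5° in the world. The wedge opening sits at about -79° from the lug, so the dial is near 0.13 rad and needs about +78°. I'll use tool y at -75.5° and move over the knob.

```bash
cat >> h.py <<'E'
S0=np.array([0.589,0.0105,0.0]);YAW=-20
def down(yang,tilt=0):
    "tool y at world angle yang, z down; tilt about tool x"
    a=np.radians(yang);y=np.array([np.cos(a),np.sin(a),0]);z=np.array([0,0,-1.]);x=np.cross(y,z)
    return R.from_matrix(np.c_[x,y,z])*R.from_euler('x',tilt,degrees=True)
def delta(pos,rot):
    o=robot.get_obs();r=R.from_quat(o['tool_rot'])
    d=r.inv().apply(np.array(pos)-o['position'])*1000;w=(r.inv()*rot).as_rotvec(degrees=True)
    print('t',round(o['time'],2),'q',np.round(o['q'],2),'F',np.round(o['ft_force'],1),'delta',d.round(1),w.round(1))
def st(x,y,z): return S0+R.from_euler('z',YAW,degrees=True).apply([x,y,z])
E
python3 -c "
from h import *
delta([.589,.011,.27],down(-75.5))"
```

```text
t 0.85 q [ 0.95  0.53  1.43  0.    1.18 -0.18] F [-0.1 -0.   0.1] delta [-526.7 -361.1  -25.5] [  0.  -0. 140.]
```

move_arm --series "-105 -72 -5 0 0 28; -210 -144 -10 0 0 56; -210 -144 -10 0 0 56; -210 -144 -10 0 0 56; -210 -144 -10 0 0 56; -210 -144 -10 0 0 56; -210 -144 -10 0 0 56; -210 -144 -10 0 0 56" --jaw 0.7

```text
time: 1.52
position: [0.3988, 0.3409, 0.255]
tool_rot: [0.657, 0.754, 0.0, 0.0]
ft_force: [-0.1, 1.2, 0.7]
grip_width: 0.0612
grip_force: 0.0
```

```bash
python3 -c "
from h import *
delta([.589,.011,.27],down(-75.5))"
```

```text
t 1.52 q [ 0.49  0.38  1.67 -0.    1.09  0.36] F [-0.1  1.2  0.7] delta [-352.8  143.5  -14.8] [ 0.1 -0.  83.3]
```

move_arm --series "-40 16 -15 0 0 7; -80 32 -15 0 0 14; -120 48 -15 0 0 21; -160 64 -15 0 0 28; -195 79 -15 0 0 35; -230 94 -15 0 0 42; -265 109 -15 0 0 49; -300 122 -15 0 0 56"

```text
time: 2.18
position: [0.5629, 0.0625, 0.2698]
tool_rot: [0.933, 0.359, 0.0, 0.0]
ft_force: [1.1, 0.1, 0.7]
grip_width: 0.061
grip_force: 0.0
```

```bash
python3 -c "
from h import *
delta([.589,.011,.26],down(-75.5))"
```

```text
t 2.18 q [-0.09  0.42  1.55  0.    1.17  0.75] F [1.1 0.1 0.7] delta [-15.1  55.7   9.8] [ 0.  -0.1 27.6]
```

move_arm --series "-4 14 2 0 0 7; -8 28 5 0 0 14; -12 42 8 0 0 21; -15 56 10 0 0 27.6; -15 56 10 0 0 27.6; -15 56 10 0 0 27.6"

```text
time: 2.68
position: [0.5884, 0.0129, 0.2594]
tool_rot: [0.992, 0.13, -0.0, -0.0]
ft_force: [-0.1, -0.3, -1.3]
grip_width: 0.0611
grip_force: 0.0
```

Run:
```python
from h import *
delta([.589,.011,.2],down(-75.5))
p=robot.camera('side');save(p,'side1.png')
u=topix(p,st(0,0,.187))[0].astype(int);a=max(u[0]-110,0);b=max(u[1]-110,0)
big=cv2.resize(p['img'][b:b+200,a:a+220],None,fx=2.7,fy=2.7);cv2.imwrite('pics/c2.png',big[...,::-1]);print(u,a,b)
for t in ['knob_grip','jar_pivot']: print(t,robot.tip_of(p,t)[:1])
```

```text
t 2.68 q [-0.17  0.46  1.51  0.    1.17  1.14] F [-0.1 -0.3 -1.3] delta [ 0.2  2.  59.4] [-0.   0.   0.5]
[309 224] 199 114
knob_grip [{'xyz': [0.5865, 0.0137, 0.1852], 'p': 0.59}]
jar_pivot [{'xyz': [0.5876, 0.0103, 0.1136], 'p': 0.77}]
```

View pics/c2.png

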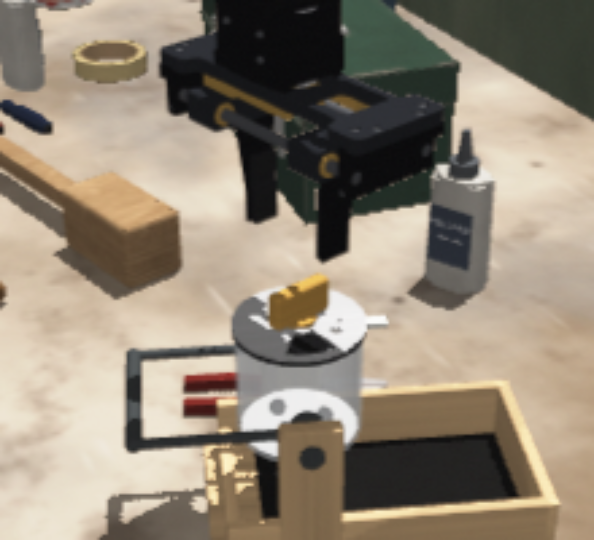

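The fingers, at about (260,200) and (333,240), straddle the brass bar at (300,300), and they're aligned with it. Descending and gripping.

move_arm --series "0 1 20 0 0 0; 0 1 40 0 0 0; 0 1 52 0 0 0; 0 1 59 0 0 0; 0 1 59 0 0 0; 0 1 59 0 0 0"

```text
time: 3.33
position: [0.5886, 0.0128, 0.2008]
tool_rot: [0.992, 0.13, 0.0, 0.0]
ft_force: [0.4, 0.5, 0.1]
grip_width: 0.0607
grip_force: 0.0
```

move_arm --series "0 0 0 0 0 0; 0 0 0 0 0 0; 0 0 0 0 0 0; 0 0 0 0 0 0; 0 0 0 0 0 0; 0 0 0 0 0 0; 0 0 0 0 0 0; 0 0 0 0 0 0" --jaw 0 --newtons 25

```text
time: 4.0
position: [0.5886, 0.0122, 0.2006]
tool_rot: [0.992, 0.129, 0.0, 0.0]
ft_force: [-0.0, -0.8, 0.2]
grip_width: 0.0155
grip_force: 1.9
```

move_arm --series "0 0 0 0 0 0; 0 0 0 0 0 0; 0 0 0 0 0 0; 0 0 0 0 0 0; 0 0 0 0 0 -5; 0 0 0 0 0 -10; 0 0 0 0 0 -15; 0 0 0 0 0 -20"

```text
time: 4.67
position: [0.5891, 0.0106, 0.2006]
tool_rot: [0.953, 0.302, -0.0, 0.001]
ft_force: [0.6, -4.5, -0.4]
grip_width: 0.0117
grip_force: 25.0
```

move_arm --series "0 0 0 0 0 -5; 0 0 0 0 0 -10; 0 0 0 0 0 -15; 0 0 0 0 0 -20; 0 0 0 0 0 -25; 0 0 0 0 0 -30; 0 0 0 0 0 -35; 0 0 0 0 0 -40"

```text
time: 5.33
position: [0.589, 0.0107, 0.2006]
tool_rot: [0.793, 0.61, -0.001, 0.001]
ft_force: [0.1, -5.1, -0.1]
grip_width: 0.0113
grip_force: 25.0
```

move_arm --series "0 0 0 0 0 -5; 0 0 0 0 0 -10; 0 0 0 0 0 -15; 0 0 0 0 0 -18; 0 0 0 0 0 -19; 0 0 0 0 0 -19; 0 0 0 0 0 -19; 0 0 0 0 0 -19"

```text
time: 6.0
position: [0.5889, 0.0108, 0.2006]
tool_rot: [0.683, 0.73, -0.001, 0.001]
ft_force: [-0.5, -7.1, -1.0]
grip_width: 0.0116
grip_force: 25.0
```

Run:
```python
from h import *
o=robot.get_obs();print(np.round(o['moment'],2));delta([.589,.011,.2],down(4))
```

```text
[-0.98 -0.    0.04]
t 6.0 q [-0.17  0.53  1.57 -0.    1.04 -0.24] F [-0.5 -7.1 -1. ] delta [0.2 0.1 0.6] [ 0.   0.2 -0.2]
```

move_arm --series "0 0 0 0 0 0; 0 0 0 0 0 0; 0 0 0 0 0 0; 0 0 0 0 0 0; 0 0 -15 0 0 0; 0 0 -40 0 0 0; 0 0 -80 0 0 0; 0 0 -100 0 0 0" --jaw 0.6

```text
time: 6.67
position: [0.5899, 0.0125, 0.3042]
tool_rot: [0.683, 0.731, 0.002, 0.002]
ft_force: [1.7, -1.1, 0.4]
grip_width: 0.0503
grip_force: 0.0
```

Run:
```python
from h import *
p=robot.camera('side');a,b=230,190
cv2.imwrite('pics/c3.png',cv2.resize(p['img'][b:b+110,a:a+120],None,fx=4.5,fy=4.5,interpolation=cv2.INTER_CUBIC)[...,::-1])
for t in ['handle_grip','jar_pivot']: print(t,robot.tip_of(p,t)[:1])
print(st(-118,0,.115*1000)/1, (S0+R.from_euler('z',-20,degrees=True).apply([-.118,0,.115])).round(4))
delta(S0+R.from_euler('z',-20,degrees=True).apply([-.118,0,.115])+[0,0,.1],down(-20))
```

```text
handle_grip [{'xyz': [0.4783, 0.0532, 0.1169], 'p': 0.77}]
jar_pivot [{'xyz': [0.5866, 0.0153, 0.1165], 'p': 0.95}]
[-110.29472925   40.36887691  115.        ] [0.4781 0.0509 0.115 ]
t 6.82 q [-0.17  0.42  1.46  0.    1.26 -0.24] F [0.4 1.2 0.2] delta [  45.9 -109.1   87.2] [ 0.3 -0.  23.9]
```

View pics/c3.png

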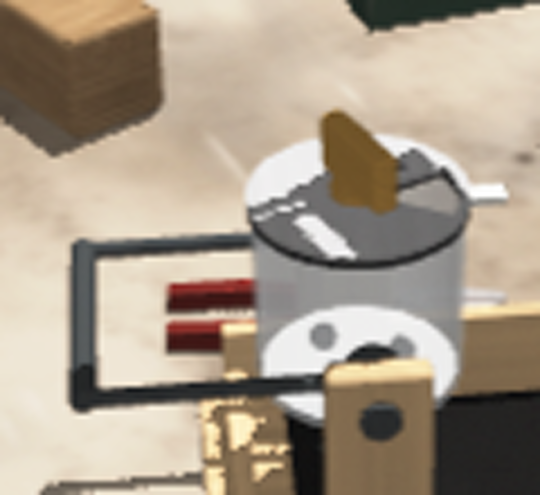

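The crop shows the wedge opening at the lug, at about (440,195), with the jar upright. Next is the handle: tool y along stand +x, with the hand leaning back 20° so the body clears the dial.

```bash
cat >> h.py <<'E'
def hand(t,back=.006,tilt=-20,r=.118):
    "pose holding handle at joint t"
    rot=down(YAW,tilt);tz=rot.as_matrix()[:,2]
    b=S0+R.from_euler('z',YAW,degrees=True).apply([-r*np.cos(t),0,.115+r*np.sin(t)])
    return b-back*tz,rot
E
python3 -c "
from h import *
print(hand(0)[0]);delta(*hand(0,.1))"
```

```text
[0.47618791 0.05156024 0.12063816]
t 6.82 q [-0.17  0.42  1.46  0.    1.26 -0.24] F [0.4 1.2 0.2] delta [  59.7 -140.4   93.1] [-19.4  -4.2  23.6]
```

move_arm --series "15 -35 0 -5 -1 6; 30 -70 0 -10 -2 12; 45 -105 10 -15 -3 18; 60 -140 30 -19.4 -4.2 23.6; 60 -140 60 -19.4 -4.2 23.6; 60 -140 93 -19.4 -4.2 23.6; 60 -140 93 -19.4 -4.2 23.6; 60 -140 93 -19.4 -4.2 23.6"

```text
time: 7.48
position: [0.4433, 0.0629, 0.2056]
tool_rot: [0.807, 0.566, 0.095, 0.139]
ft_force: [1.0, -0.2, -0.1]
grip_width: 0.052
grip_force: 0.0
```

Run:
```python
from h import *
delta(*hand(0))
p=robot.camera('side');a,b=200,120
cv2.imwrite('pics/c4.png',cv2.resize(p['img'][b:b+210,a:a+220],None,fx=2.7,fy=2.7,interpolation=cv2.INTER_CUBIC)[...,::-1])
p=robot.camera('top')
print(robot.tip_of(p,'handle_grip')[:1])
```

```text
t 7.48 q [-0.04  0.29  2.1  -0.25  0.44  0.51] F [ 1.  -0.2 -0.1] delta [ 0.9  4.6 91.7] [-0.6  0.2  0.1]
[]
```

View pics/c4.png

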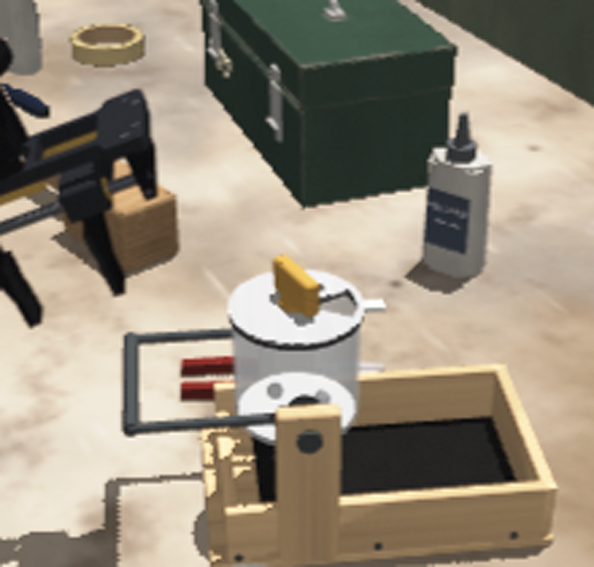

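The open fingers, at (30,320) and (120,290), point at the handle bar at (130,380) from above and behind. Descending along the tool axis.

move_arm --series "0 4 20 0 0 0; 1 4.5 40 0 0 0; 1 4.5 60 0 0 0; 1 4.5 78 0 0 0; 1 4.5 90 0 0 0; 1 4.5 92 0 0 0; 1 4.5 92 0 0 0"

```text
time: 8.22
position: [0.4798, 0.0508, 0.1231]
tool_rot: [0.807, 0.565, 0.098, 0.141]
ft_force: [-0.3, -0.5, 0.5]
grip_width: 0.0524
grip_force: 0.0
```

Run:
```python
from h import *
delta(*hand(0))
p=robot.camera('side');a,b=200,120
cv2.imwrite('pics/c5.png',cv2.resize(p['img'][b:b+210,a:a+220],None,fx=2.7,fy=2.7,interpolation=cv2.INTER_CUBIC)[...,::-1])
```

```text
t 8.22 q [-0.07  0.51  2.11 -0.48  0.21  0.74] F [-0.3 -0.5  0.5] delta [-0.6 -4.3  1.1] [-0.2  0.1 -0. ]
```

View pics/c5.png

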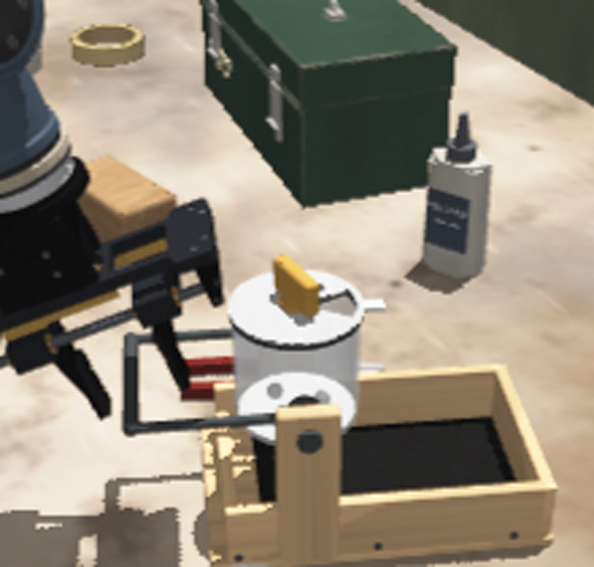

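The fingers, tips at (105,410) and (185,390), straddle the bar at (130,380). Closing, with a 4 mm shift back.

move_arm --series "0 -4 1 0 0 0; 0 -4 1 0 0 0; 0 -4 1 0 0 0; 0 -4 1 0 0 0; 0 -4 1 0 0 0; 0 -4 1 0 0 0; 0 -4 1 0 0 0; 0 -4 1 0 0 0" --jaw 0 --newtons 15

```text
time: 8.93
position: [0.4764, 0.0523, 0.1208]
tool_rot: [0.807, 0.565, 0.098, 0.141]
ft_force: [0.6, -3.1, 3.1]
grip_width: 0.0117
grip_force: 15.0
```

move_arm --series "0 0 0 0 0 0; 0 0 0 0 0 0; 0 0 0 0 0 0"

```text
time: 9.18
position: [0.4764, 0.0524, 0.1207]
tool_rot: [0.807, 0.565, 0.099, 0.141]
ft_force: [3.0, -3.1, 4.0]
grip_width: 0.0119
grip_force: 15.0
```

Run:
```python
from h import *
delta(*hand(0))
p0,r0=hand(0)
for t in np.arange(.1,2.35,.1):
    tl=max(-20,-20); p,r=hand(t,tilt=-20); print(round(t,1),r0.inv().apply((p-p0)*1000).round(0))
```

```text
t 9.18 q [-0.07  0.52  2.12 -0.52  0.19  0.77] F [ 3.  -3.1  4. ] delta [-0.8  0.1  0.1] [-0.1  0.   0. ]
0.1 [ -0.   5. -11.]
0.2 [ -0.  10. -21.]
0.3 [ -0.  17. -31.]
0.4 [ -0.  24. -40.]
0.5 [ -0.  33. -48.]
0.6 [ -0.  42. -56.]
0.7 [  0.  52. -62.]
0.8 [ -0.  63. -67.]
0.9 [ -0.  74. -72.]
1.0 [ -0.  85. -75.]
1.1 [ -0.  97. -77.]
1.2 [ -0. 108. -78.]
1.3 [ -0. 120. -77.]
1.4 [ -0. 132. -76.]
1.5 [ -0. 143. -73.]
1.6 [ -0. 154. -69.]
1.7 [ -0. 165. -64.]
1.8 [ -0. 175. -58.]
1.9 [ -0. 185. -52.]
2.0 [ -0. 194. -44.]
2.1 [ -0. 202. -35.]
2.2 [ -0. 209. -26.]
2.3 [ -0. 215. -15.]
```

move_arm --series "0 2 -5 0 0 0; 0 5 -11 0 0 0; 0 7 -16 0 0 0; 0 10 -21 0 0 0; 0 13 -26 0 0 0; 0 17 -31 0 0 0; 0 20 -36 0 0 0; 0 24 -40 0 0 0"

```text
time: 9.85
position: [0.4833, 0.0498, 0.1656]
tool_rot: [0.807, 0.565, 0.097, 0.14]
ft_force: [3.1, 0.6, -4.1]
grip_width: 0.0114
grip_force: 15.0
```

Run:
```python
from h import *
delta(*hand(.4)); p0,r0=hand(.4)
for t in np.arange(.5,1.25,.1):
    p,r=hand(t); print(round(t,1),r0.inv().apply((p-p0)*1000).round(0))
```

```text
t 9.85 q [-0.07  0.42  2.07 -0.28  0.34  0.53] F [ 3.1  0.6 -4.1] delta [-0.8  2.2 -0.3] [-0.4  0.1  0. ]
0.5 [-0.  8. -8.]
0.6 [ -0.  18. -16.]
0.7 [  0.  28. -22.]
0.8 [ -0.  38. -27.]
0.9 [  0.  49. -32.]
1.0 [ -0.  60. -35.]
1.1 [ -0.  72. -37.]
1.2 [ -0.  84. -38.]
```

Following the arc well, with low force.

move_arm --series "0 9 -8 0 0 0; 0 18 -16 0 0 0; 0 28 -22 0 0 0; 0 38 -27 0 0 0; 0 49 -32 0 0 0; 0 60 -35 0 0 0; 0 72 -37 0 0 0; 0 84 -38 0 0 0"

```text
time: 10.52
position: [0.541, 0.0282, 0.2296]
tool_rot: [0.807, 0.566, 0.094, 0.137]
ft_force: [-7.2, 0.8, 7.9]
grip_width: 0.0115
grip_force: 15.0
```

Run:
```python
from h import *
delta(*hand(1.2)); p0,r0=hand(1.2)
for t in np.arange(1.3,2.35,.1):
    p,r=hand(t); print(round(t,1),r0.inv().apply((p-p0)*1000).round(0))
```

```text
t 10.52 q [-0.11  0.35  1.87 -0.14  0.6   0.34] F [-7.2  0.8  7.9] delta [-0.2  6.3  1.1] [-0.8  0.2  0.1]
1.3 [-0. 12.  0.]
1.4 [-0. 23.  2.]
1.5 [-0. 35.  5.]
1.6 [-0. 46.  8.]
1.7 [-0. 57. 13.]
1.8 [-0. 67. 19.]
1.9 [-0. 77. 26.]
2.0 [-0. 85. 34.]
2.1 [-0. 93. 43.]
2.2 [ -0. 100.  52.]
2.3 [ -0. 107.  62.]
```

move_arm --series "0 12 0 0 0 0; 0 23 2 0 0 0; 0 35 5 0 0 0; 0 46 8 0 0 0; 0 57 13 0 0 0; 0 67 19 0 0 0; 0 72 22 0 0 0; 0 77 26 0 0 0"

```text
time: 11.18
position: [0.622, -0.0012, 0.2306]
tool_rot: [0.807, 0.565, 0.096, 0.14]
ft_force: [-4.0, -2.6, 3.7]
grip_width: 0.0114
grip_force: 15.0
```

Run:
```python
from h import *
delta(*hand(1.9)); p0,r0=hand(1.9)
for t in [2,2.1,2.2,2.25,2.3]:
    p,r=hand(t); print(round(t,2),r0.inv().apply((p-p0)*1000).round(0))
```

```text
t 11.18 q [-0.15  0.45  1.69 -0.11  0.67  0.27] F [-4.  -2.6  3.7] delta [-0.3  1.6 -1.3] [-0.4  0.2  0.1]
2 [-0.  9.  8.]
2.1 [-0. 17. 17.]
2.2 [-0. 24. 26.]
2.25 [-0. 27. 31.]
2.3 [-0. 30. 36.]
```

move_arm --series "0 4 4 0 0 0; 0 9 8 0 0 0; 0 13 12 0 0 0; 0 17 17 0 0 0; 0 21 21 0 0 0; 0 24 26 0 0 0; 0 27 31 0 0 0; 0 28 33 0 0 0"

```text
time: 11.85
position: [0.6578, -0.0141, 0.209]
tool_rot: [0.807, 0.565, 0.097, 0.14]
ft_force: [-3.1, -4.1, 2.5]
grip_width: 0.0113
grip_force: 15.1
```

move_arm --series "0 0 0 0 0 0; 0 0 0 0 0 0; 0 0 0 0 0 0; 0 0 0 0 0 0; 0 0 0 0 0 0; 0 0 0 0 0 0; 0 0 0 0 0 0; 0 0 0 0 0 0"

```text
time: 12.52
position: [0.6572, -0.0138, 0.2096]
tool_rot: [0.807, 0.565, 0.097, 0.141]
ft_force: [-1.5, -5.3, -3.6]
grip_width: 0.0114
grip_force: 15.0
```

Run:
```python
from h import *
delta(*hand(2.28))
for c in ['side','top']:
    p=robot.camera(c);print(c,[(np.round(d['xyz'],3),round(d['p'],2)) for d in robot.tip_of(p,'ball_1_center')])
    if c=='side': cv2.imwrite('pics/c6.png',cv2.resize(p['img'][130:340,230:430],None,fx=2.8,fy=2.8,interpolation=cv2.INTER_CUBIC)[...,::-1])
for d in robot.tip_of(p,'ball_1_center'):
    print(R.from_euler('z',20,degrees=True).apply(np.array(d['xyz'])-S0).round(3))
```

```text
t 12.52 q [-0.16  0.52  1.63 -0.11  0.66  0.26] F [-1.5 -5.3 -3.6] delta [-0.5  2.5  0.2] [-0.3  0.1  0. ]
side [(array([ 0.703, -0.031,  0.012]), 0.52), (array([ 0.48 , -0.147,  0.   ]), 0.35)]
top []
```

View pics/c6.png

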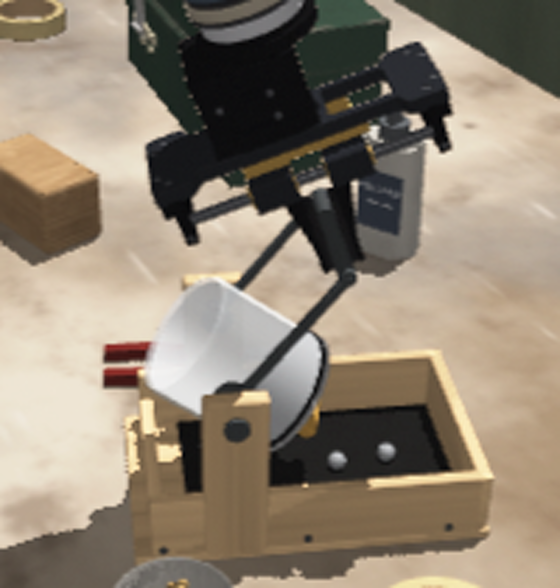

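Two balls are visible in the tray, at (337,460) and (386,452), and the jar looks empty. The third must be hidden or still inside. I'll release, back off and look from above.

move_arm --series "0 0 0 0 0 0; 0 0 0 0 0 0; 0 0 0 0 0 0; 0 0 0 0 0 0; 0 0 0 0 0 0; 0 0 -20 0 0 0; 0 0 -60 0 0 0; 0 0 -100 0 0 0" --jaw 0.5

```text
time: 13.43
position: [0.6249, -0.0016, 0.3032]
tool_rot: [0.807, 0.565, 0.096, 0.139]
ft_force: [0.4, -0.4, 1.2]
grip_width: 0.0426
grip_force: 0.0
```

move_arm --series "0 -40 -20 0 0 0; 0 -80 -30 0 0 0; 0 -120 -30 0 0 0; 0 -160 -30 0 0 0; 0 -200 -30 0 0 0; 0 -220 -30 0 0 0; 0 -230 -30 0 0 0; 0 -230 -30 0 0 0"

```text
time: 14.1
position: [0.4109, 0.0762, 0.2542]
tool_rot: [0.807, 0.566, 0.097, 0.14]
ft_force: [-0.4, 0.1, 0.0]
grip_width: 0.0433
grip_force: 0.0
```

Run:
```python
from h import *
o=robot.get_obs();print(o['time'],o['position'],o['ft_force'].round(1) if hasattr(o['ft_force'],'round') else o['ft_force'])
ims=[]
for c,(a,b) in (('side',(240,200)),('top',(250,150))):
    p=robot.camera(c);ims.append(cv2.resize(p['img'][b:b+150,a:a+130],None,fx=3,fy=3,interpolation=cv2.INTER_CUBIC))
    for d in robot.tip_of(p,'ball_1_center'): print(c,np.round(d['xyz'],3),round(d['p'],2),R.from_euler('z',20,degrees=True).apply(np.array(d['xyz'])-S0).round(3))
cv2.imwrite('pics/c7.png',np.hstack(ims)[...,::-1])
```

```text
14.1 [0.41087026 0.076204   0.25424737] [-0.4  0.1  0. ]
side [ 0.48  -0.143 -0.   ] 0.27 [-0.05  -0.181 -0.   ]
top [ 0.703 -0.027  0.018] 0.36 [0.12  0.004 0.017]
```

View pics/c7.png

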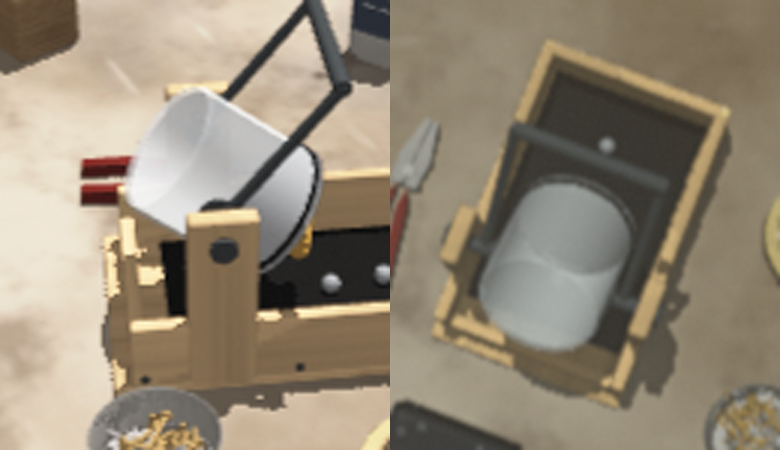

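Seen through the clear wall, the jar looks empty. One ball shows from the top at stand (0.12, 0.00) and two show from the side, but the third could be hidden under the jar. There's plenty of time, so I'll retrace, swing the jar back upright and check.

move_arm --series "0 40 0 0 0 0; 0 80 0 0 0 0; 0 120 0 0 0 0; 0 160 0 0 0 0; 0 200 0 0 0 0; 0 230 10 0 0 0; 0 230 30 0 0 0; 0 230 30 0 0 0"

```text
time: 14.97
position: [0.6284, -0.0042, 0.3017]
tool_rot: [0.808, 0.564, 0.097, 0.14]
ft_force: [-0.5, 1.3, -0.9]
grip_width: 0.0438
grip_force: 0.0
```

move_arm --series "0 0 30 0 0 0; 0 0 60 0 0 0; 0 0 85 0 0 0; 0 0 100 0 0 0; 0 0 100 0 0 0; 0 0 100 0 0 0"

```text
time: 15.47
position: [0.6572, -0.0138, 0.2092]
tool_rot: [0.807, 0.565, 0.097, 0.14]
ft_force: [0.6, 0.6, 0.5]
grip_width: 0.0437
grip_force: 0.0
```

move_arm --series "0 0 0 0 0 0; 0 0 0 0 0 0; 0 0 0 0 0 0; 0 0 0 0 0 0; 0 0 0 0 0 0; 0 0 0 0 0 0; 0 0 0 0 0 0; 0 0 0 0 0 0" --jaw 0

```text
time: 16.13
position: [0.6574, -0.0135, 0.2101]
tool_rot: [0.807, 0.565, 0.097, 0.141]
ft_force: [-1.8, 1.3, 0.9]
grip_width: 0.0113
grip_force: 15.0
```

Run:
```python
from h import *
delta(*hand(2.27)); 
for a in (2.27,1.6,.9):
  p0,r0=hand(a)
  for k in range(1,9):
    p,r=hand(a-k*.0875); print(round(a-k*.0875,2),r0.inv().apply((p-p0)*1000).round(0))
```

```text
t 16.13 q [-0.16  0.52  1.63 -0.1   0.66  0.26] F [-1.8  1.3  0.9] delta [-0.9  1.6 -0.4] [-0.3  0.1  0. ]
2.18 [-0. -6. -9.]
2.1 [ -0. -12. -17.]
2.01 [  0. -19. -25.]
1.92 [ -0. -26. -31.]
1.83 [ -0. -35. -38.]
1.75 [ -0. -43. -43.]
1.66 [  0. -52. -48.]
1.57 [ -0. -62. -52.]
1.51 [ -0. -10.  -3.]
1.43 [ -0. -20.  -6.]
1.34 [ -0. -30.  -8.]
1.25 [ -0. -40.  -8.]
1.16 [ -0. -51.  -8.]
1.08 [  0. -61.  -7.]
0.99 [ -0. -71.  -5.]
0.9 [  0. -81.  -2.]
0.81 [  0. -10.   4.]
0.73 [ -0. -19.   8.]
0.64 [ -0. -28.  14.]
0.55 [  0. -36.  20.]
0.46 [ -0. -44.  26.]
0.38 [  0. -51.  34.]
0.29 [ -0. -58.  42.]
0.2 [  0. -63.  50.]
```

move_arm --series "0 -6 -9 0 0 0; 0 -12 -17 0 0 0; 0 -19 -25 0 0 0; 0 -26 -31 0 0 0; 0 -35 -38 0 0 0; 0 -43 -43 0 0 0; 0 -52 -48 0 0 0; 0 -59 -51 0 0 0"

```text
time: 16.8
position: [0.5889, 0.0115, 0.2392]
tool_rot: [0.807, 0.565, 0.098, 0.142]
ft_force: [3.7, -0.5, -0.7]
grip_width: 0.0115
grip_force: 15.0
```

move_arm --series "0 -10 -3 0 0 0; 0 -20 -6 0 0 0; 0 -30 -8 0 0 0; 0 -40 -8 0 0 0; 0 -51 -8 0 0 0; 0 -61 -7 0 0 0; 0 -71 -5 0 0 0; 0 -81 -2 0 0 0"

```text
time: 17.47
position: [0.5161, 0.0382, 0.2123]
tool_rot: [0.807, 0.565, 0.098, 0.141]
ft_force: [1.9, 1.3, 3.9]
grip_width: 0.0114
grip_force: 15.0
```

Run:
```python
from h import *
for t in(.9,.8,.7,.6,.5,.4,.3,.2): delta(*hand(t))
```

```text
t 17.47 q [-0.09  0.35  1.95 -0.18  0.51  0.39] F [1.9 1.3 3.9] delta [-1.1  2.7  0.1] [-0.3  0.1  0. ]
t 17.47 q [-0.09  0.35  1.95 -0.18  0.51  0.39] F [1.9 1.3 3.9] delta [-1.  -8.3  4.5] [-0.3  0.1  0. ]
t 17.47 q [-0.09  0.35  1.95 -0.18  0.51  0.39] F [1.9 1.3 3.9] delta [ -1.  -18.8   9.9] [-0.3  0.1  0. ]
t 17.47 q [-0.09  0.35  1.95 -0.18  0.51  0.39] F [1.9 1.3 3.9] delta [ -1.  -28.7  16.3] [-0.3  0.1  0. ]
t 17.47 q [-0.09  0.35  1.95 -0.18  0.51  0.39] F [1.9 1.3 3.9] delta [ -1.  -37.9  23.7] [-0.3  0.1  0. ]
t 17.47 q [-0.09  0.35  1.95 -0.18  0.51  0.39] F [1.9 1.3 3.9] delta [ -1.  -46.3  32. ] [-0.3  0.1  0. ]
t 17.47 q [-0.09  0.35  1.95 -0.18  0.51  0.39] F [1.9 1.3 3.9] delta [ -1.  -53.8  41. ] [-0.3  0.1  0. ]
t 17.47 q [-0.09  0.35  1.95 -0.18  0.51  0.39] F [1.9 1.3 3.9] delta [ -1.  -60.4  50.8] [-0.3  0.1  0. ]
```

move_arm --series "0 -10 4 0 0 0; 0 -20 10 0 0 0; 0 -30 16 0 0 0; 0 -39 24 0 0 0; 0 -47 32 0 0 0; 0 -54 41 0 0 0; 0 -60 50 0 0 0; 0 -60 50 0 0 0"

```text
time: 18.13
position: [0.4781, 0.0517, 0.143]
tool_rot: [0.807, 0.566, 0.096, 0.139]
ft_force: [4.7, 3.3, -2.8]
grip_width: 0.0114
grip_force: 15.0
```

move_arm --series "0 0 0 0 0 0; 0 0 0 0 0 0; 0 0 0 0 0 0; 0 0 0 0 0 0; 0 0 0 0 0 0; 0 0 -20 0 0 0; 0 0 -60 0 0 0; 0 0 -90 0 0 0" --jaw 0.5

```text
time: 18.8
position: [0.4498, 0.0617, 0.2306]
tool_rot: [0.807, 0.565, 0.096, 0.14]
ft_force: [-0.3, 0.3, -0.1]
grip_width: 0.0431
grip_force: 0.0
```

Run:
```python
from h import *
o=robot.get_obs();print(o['time'],o['position'])
ims=[]
for c,(a,b) in (('side',(240,200)),('top',(250,150))):
    p=robot.camera(c);w=160 if c=='side' else 130
    ims.append(cv2.resize(p['img'][b:b+150,a:a+w],None,fx=2.7,fy=2.7,interpolation=cv2.INTER_CUBIC))
    for d in robot.tip_of(p,'ball_1_center'): print(c,np.round(d['xyz'],3),round(d['p'],2),R.from_euler('z',20,degrees=True).apply(np.array(d['xyz'])-S0).round(3))
cv2.imwrite('pics/c8.png',np.hstack(ims)[...,::-1])
```

```text
18.8 [0.44976887 0.06171581 0.23055464]
side [ 0.705 -0.029  0.011] 0.44 [0.123 0.003 0.011]
top [ 0.705 -0.028  0.019] 0.46 [0.122 0.004 0.019]
```

View pics/c8.png

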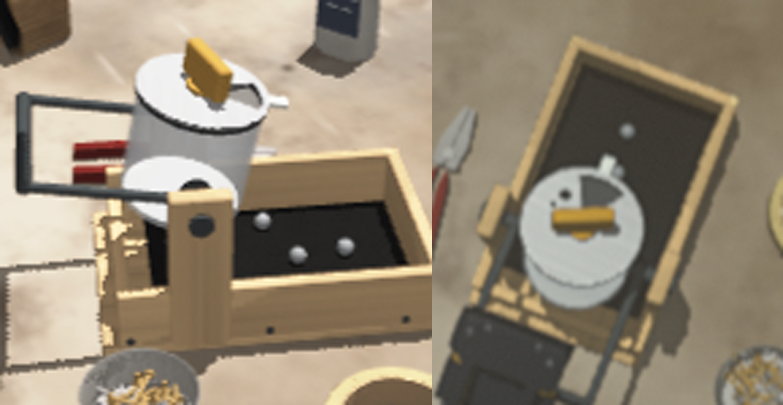

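The side view shows all three balls on the tray floor, at (262,221), (297,255) and (345,246). The jar is empty, the wedge opening is at the lug, and the hand is clear.

```bash
python3 -c "
from rig import robot
print(robot.hand_in())"
```

```text
the job is handed in; nothing more can be done
None
```

I handed the job in after about 19 s of the 51 s allowed: the dial was turned to the large opening with the jar upright, all three balls were poured into the tray, the jar was swung back nearly upright, and the tin, pliers and tape roll were never touched; no verdict came back.

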